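# Show the helper how the rice gets turned out

### The job

By pointing only, show a new helper how the rice gets turned out: point down at the lid-release button on top of the rice cooker, then at the blade of the white plastic paddle, then at the open mouth of the wooden mixing tub, each time holding the fingertips still for two seconds a few centimetres above its middle. Touch and move nothing, and do not come close over the blade of the steel fan-shaped spatula beside the paddle, lest it be taken for the tool you mean. After the tub, raise the hand well clear of it.

Things in the scene. Friction and masses are not known exactly. Their poses are not given: they have to be found in the camera images.
- release_top (a point): Middle of the top of the lid-release button: grey oblong, 30 x 44 mm, 8 mm proud of the lid, 50 mm from the robot-side edge of a compact white rice cooker (250 deep, 220 wide, lid top 188 mm up, button top 196) fixed at the back of the counter. x to the cooker's rear, z up. The round grey 44 mm disc further back on the lid is the steam vent. The button is sprung: about 1 N moves it 1 mm.
- paddle_blade (a point): Middle of the top of the blade of the white plastic rice paddle, lying flat on a 240 x 240 x 12 mm wooden board; 19 mm above the counter. Paddle 210 mm long; blade 88 x 66 mm, 6 thick, rounded; handle 22 wide, 8 thick. x from handle to blade end (43 mm ahead; the handle's end is 167 mm behind), z up. Board left or right of the middle, the tub on the other side.
- spatula_blade (a point): Middle of the top of the fan-shaped blade (about 100 mm long, widening to 90 mm) of the stainless steel spatula, 225 mm long, lying flat on the same board, roughly parallel to the paddle, on its left or right, the blades about 120 mm apart. 16 mm above the counter. x from handle to blade, z up. Not to be pointed at.
- tub_mouth (a point): Centre of the open mouth, level with the rim, of the round cypress-wood mixing tub with two copper hoops: 240 mm across, rim 75 mm above the counter, wall 11 mm, inner floor 63 mm below the rim. z up. Loose and empty.
- bowl_large: Centre of the underside of the larger white ceramic bowl, 140 mm across and 70 mm high, towards one side end of the counter. Bystander.
- bowl_small: Centre of the underside of the smaller white ceramic bowl, 110 mm across and 55 mm high, towards the other side end. Bystander.
- cup: Centre of the underside of a clear plastic measuring cup, 60 mm across and 60 mm high, between the board and the tub. Bystander.
- bottle: Centre of the underside of an amber glass vinegar bottle, 60 mm across and 200 mm high, at the back beside the cooker. Bystander.
- jar: Centre of the underside of a white ceramic salt jar, 72 mm across and 110 mm high, at the back on the other side of the cooker. Bystander.

How it is judged:
On the way, in this order (a step that is already met when the one before it is completed fails the run):
1. the fingertips dwell just above the cooker's lid-release button (horizontal distance between the grasp point and release_top below 0.03 m and z of the grasp point in the frame of release_top between 0.01 and 0.088 m), for 1.2 s.
2. the fingertips dwell just above the blade of the rice paddle (horizontal distance between the grasp point and paddle_blade below 0.03 m and z of the grasp point in the frame of paddle_blade between 0.01 and 0.088 m), for 1.2 s.
3. the fingertips dwell just above, or a little inside, the middle of the tub's mouth (horizontal distance between the grasp point and tub_mouth below 0.045 m and z of the grasp point in the frame of tub_mouth between -0.02 and 0.088 m), for 1.2 s.
At the end, for the whole second after the job is handed in: Three dwells in order, 1.2 s each (fingertips within 30 mm sideways of the middle, 45 mm for the tub, and up to about 65 mm above it); then the hand is over 120 mm from the middle of the tub's mouth and every loose thing is within 6 mm of its start (distance between the grasp point and tub_mouth above 0.12 m and distance of each of paddle_blade, spatula_blade, tub_mouth, bowl_large, bowl_small, cup, bottle, jar from where it was at the start of the episode below 0.006 m); the robot touches nothing.
It fails at once if the robot touches anything (contact force between any of the fingers, the arm and anything else above 0.5 N).
It fails at once if the lid-release button is pressed or anything is moved, lifted or carried (distance of release_top from where it was at the start of the episode above 0.002 m or distance of any of paddle_blade, spatula_blade, tub_mouth, bowl_large, bowl_small, cup, bottle, jar from where it was at the start of the episode above 0.008 m).
It fails at once if the hand comes close over the spatula's blade (grasp point within 60 mm of its middle) (distance between the grasp point and spatula_blade below 0.06 m).
It also fails if it takes over 62 s, if anything falls off the work surface, if the arm or the gripper's body presses on something with over 40 N, if the wrist force passes 120 N, or if a joint passes its speed limit or range.

### The arm

A 7-joint arm with a two-finger parallel gripper is mounted at the origin on the work surface. World frame = base frame: x ahead of the robot, y to its left, z up, the work surface at z = 0. Lengths are in m, angles in rad, forces in N, time in s.
With the tool pointing down it reaches from about 0.425 to 0.925 m from the base axis. Payload 6.8 kg.
Tool frame: the origin (TCP) lies midway between the tips of the shut fingers; the grasp point (between the pads) lies 19 mm behind it; z points along the fingers, y is the direction in which the jaws open and shut (so a half turn about z gives the same grasp; the last joint's range is limited). The gripper opens to 85 mm and grips with 20 to 120 N. Pads are 22 mm wide; open, the fingers measure 114 mm over their backs; the gripper's body (76 mm by 85 mm) begins 54 mm behind the grasp point. The pads swing forward as they close: fully open they stand 13 mm farther back than shut.
Start: joints at [1.044, 0.477, 0.022, 1.555, -0.011, 1.109, -0.083], TCP at [0.275, -0.617, 0.193] pointing down, gripper open.
Joint ranges: [-2.96, 2.96], [-0.34, 2.1], [-1.41, 1.46], [0.24, 2.44], [-1.37, 4.51], [0.17, 1.92], [-2.96, 2.96]. Speed limits (rad/s): [2.39, 2.39, 3.14, 3.14, 3.14, 3.14, 3.14].

### API

Orientations are given as a unit quaternion [w, x, y, z].
In Python, from station import status, eyes, workorder gives the robot as it stands. The module is installed in compiled form; this text tells all that it offers.
- The arm moves only by the shell command python3 -m jog 'ROWS' [FORCE]. ROWS is text: rows parted by semicolons, each of 7 numbers parted by spaces: the shift along the tool's x, y, z in m, then the turn, a rotation vector about the tool's x, y, z in degrees, then the finger opening in m, from 0 to 0.0854. In form: dx dy dz rx ry rz jaw; .... A call has 1 to 5 rows; each row is the pose to reach, as a shift and turn from the pose commanded when the call began, along the tool's axes at that moment; what a row does not reach only later rows make up. A row lasts 1/10 s, in which the tool goes at most 50 mm and 8.59 degrees, less where a joint would pass 70% of its speed; a pose out of reach is approached as far as the arm can. A call with a gripper value outside its range is refused whole. The fingers move at their own pace and stop on an object; FORCE is the grip in N (left out, the last holds). Time passes only in rows, so rows that repeat a pose let the fingers close. It gives the time, the measured TCP pose, the force and the opening at its end, in the units of the state.
- status.get_obs(): the state, without advancing time (a new reading comes with each control period).
- eyes.read_camera(name): name is "scene" or "side" or "wrist"; returns a dict with "image" (420x560x3 uint8, red, green, blue), "intrinsics" (3x3 intrinsics, pixels), "k1" (the pictures are not rectified: a ray, as slopes to the right and down, at radius r is drawn at 1 + k1 r^2 times it, then the intrinsics apply), "position" and "orientation" of the camera in the world. Camera axes: x right, y up, looking along -z (the intrinsics and any distortion apply to the point x, -y, -z); pixel columns grow to the right and rows downward; lengths in m; the calibration is good to about 2 mm. A picture is of the moment at which its call begins. There is no depth.
- workorder.hand_in(): hands the job in, once; it reports no verdict.
The state is a dict: "t": time; "q": joint angles; "joint_vel": joint speeds; "joint_torque": joint torques, N m; "eef_pos": TCP position; "tool_rot": TCP orientation; "contact_force": force on the tool from outside, world axes, zero at the start; "torque": the same for the moment, N m; "gripper_width": opening from 0.0 (shut) to 1.0 (fully open).
Only numpy, scipy, OpenCV 4.12 (cv2) and the standard library are available. Lean on these libraries where they do the work, as an engineer would, in place of code of your own. Each camera call takes 0.05 s, during which the arm holds its last target.

## Working session

There is one attempt and no reset: what is moved stays moved. The work goes in short steps, Python scripts to look and compute and a shell command to move; the robot and the scene stay as the last step left them, time stands still between calls to the robot, and variables do not carry over. Pictures are saved under pics/ and viewed, and the job is handed in when it is done.

```bash
mkdir -p pics; cat > h.py <<'E'
import numpy as np, cv2, pickle
from scipy.spatial.transform import Rotation as R
def grab():
    from station import eyes
    d={}
    for n in("scene","side","wrist"):
        d[n]=eyes.read_camera(n); cv2.imwrite(f"pics/{n}.png",d[n]["image"][:,:,::-1])
    pickle.dump(d,open("cams.pkl","wb"))
def rot(c):
    o=np.array(c["orientation"],float)
    return o if o.shape==(3,3) else R.from_quat(o[[1,2,3,0]]).as_matrix()
def dist(c): return np.array([c["k1"],0,0,0,0.])
def ray(c,uv):
    # distortion: cv2 undistortPoints iterates the same radial model
    p=cv2.undistortPoints(np.array([[uv]],float),np.array(c["intrinsics"],float),dist(c))[0,0]
    return np.array(c["position"]),rot(c)@np.array([p[0],-p[1],-1])
def onplane(c,uv,z):
    o,d=ray(c,uv); return o+d*(z-o[2])/d[2]
def proj(c,P):
    q=rot(c).T@(np.array(P)-c["position"]); 
    return cv2.projectPoints(np.array([[q[0],-q[1],-q[2]]]),np.zeros(3),np.zeros(3),np.array(c["intrinsics"],float),dist(c))[0].ravel()
E
python3 - <<'E'
from h import *
from station import status
grab(); o=status.get_obs(); print(o)
d=pickle.load(open("cams.pkl","rb"))
for n in d: print(n,d[n]["position"],d[n]["orientation"],d[n]["k1"],d[n]["intrinsics"])
E
```

```text
{'t': 0.15, 'q': array([ 1.04388492,  0.47761797,  0.02238255,  1.55612909, -0.01150034,
        1.10931919, -0.08310865]), 'joint_vel': array([ 4.81226852e-05, -3.90323313e-04,  7.85072334e-04, -3.60244363e-03,
       -3.26773459e-05,  1.40702599e-03, -4.29586322e-04]), 'joint_torque': array([ 3.10978256e-03, -5.96923614e+01,  1.61028128e+00, -2.81490541e+01,
        1.25714805e-02,  6.61069571e-03,  1.15126716e-05]), 'eef_pos': array([ 0.27428995, -0.61624738,  0.19238484]), 'tool_rot': array([-6.44276944e-04,  9.78156686e-01,  2.07867855e-01, -1.92655292e-04]), 'contact_force': array([ 0.08240985,  0.21750903, -0.64024633]), 'torque': array([0.02296128, 0.00958811, 0.00563689]), 'gripper_width': 1.0003426447432229}
scene [1.68870365 0.06491888 1.15409958] [0.63114694 0.28250093 0.29799669 0.65806135] -0.024036463241205005 [[390.2963918    0.         279.78163398]
 [  0.         390.2963918  208.2955043 ]
 [  0.           0.           1.        ]]
side [-0.02759275  0.64432408  1.14765645] [-0.3443415  -0.12245686  0.32427672  0.87251238] -0.06165029449560426 [[444.6501703    0.         278.80931768]
 [  0.         444.6501703  216.78355452]
 [  0.           0.           1.        ]]
wrist [ 0.34960683 -0.58221131  0.37301409] [ 0.82765386 -0.1358378   0.0892234  -0.53719304] -0.05071434119931197 [[364.73547998   0.         276.47874292]
 [  0.         364.73547998 207.3305709 ]
 [  0.           0.           1.        ]]
```

View pics/scene.png

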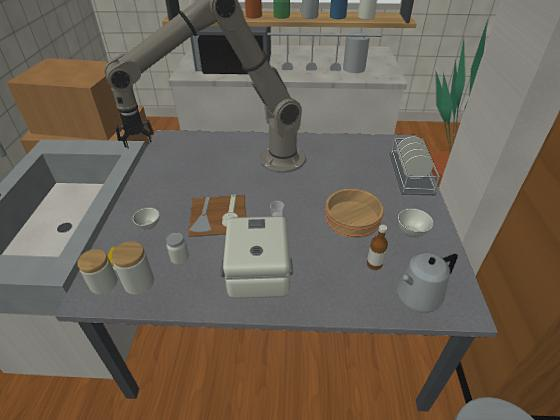

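View pics/side.png

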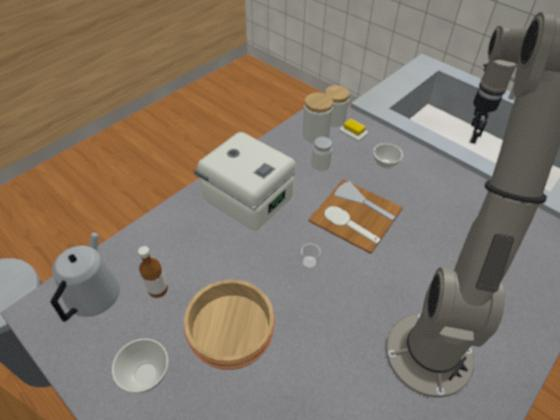

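View pics/wrist.png

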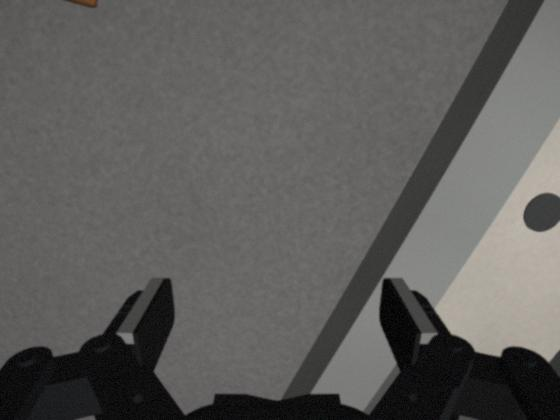

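The scene view looks back at the robot. In it the button is near (257,223), the vent (256,250), the paddle blade (231,218), the spatula blade (202,222) and the tub (354,210). The side view shows the button at (264,170), the paddle blade (337,217), the spatula blade (349,193) and the tub (229,322). Next I'll zoom in and measure.

```bash
python3 - <<'E'
from h import *
d=pickle.load(open("cams.pkl","rb"))
def crop(n,x,y,w,h,s,f):
    im=d[n]["image"][y:y+h,x:x+w,::-1]; cv2.imwrite(f,cv2.resize(im,None,fx=s,fy=s,interpolation=cv2.INTER_CUBIC))
crop("side",190,120,230,150,3.4,"pics/c1.png")
crop("scene",180,180,120,120,5,"pics/c2.png")
s=d["side"];c=d["scene"]
for nm,a,b,z in [("button",(264,170),(257,223),.196),("paddle",(337,217),(231,218),.019),("spat",(349,193),(202,222),.016),("tub",(229,322),(354,205),.075),("vent",(233,153),(256,250),.188)]:
    print(nm,onplane(s,a,z).round(3),onplane(c,b,z).round(3))
# masks
im=s["image"]; hsv=cv2.cvtColor(im,cv2.COLOR_RGB2HSV)
for n,cc in d.items():
    if n=="wrist":continue
    hsv=cv2.cvtColor(cc["image"],cv2.COLOR_RGB2HSV)
    for p in [(337,217),(349,193),(229,322),(264,170)] if n=="side" else [(231,218),(202,222),(354,205),(257,223)]:
        print(n,p,hsv[p[1],p[0]])
E
```

```text
button [ 0.683 -0.067  0.196] [ 0.689 -0.064  0.196]
paddle [ 0.479 -0.204  0.019] [ 0.478 -0.202  0.019]
spat [ 0.519 -0.324  0.016] [ 0.505 -0.322  0.016]
tub [0.436 0.324 0.075] [0.438 0.318 0.075]
vent [ 0.818 -0.061  0.188] [ 0.811 -0.057  0.188]
scene (231, 218) [ 35  23 147]
scene (202, 222) [ 85  12 127]
scene (354, 205) [ 18 117 142]
scene (257, 223) [98 11 89]
side (337, 217) [ 35  14 204]
side (349, 193) [ 84   7 174]
side (229, 322) [ 18 103 175]
side (264, 170) [ 94  18 116]
```

View pics/c1.png

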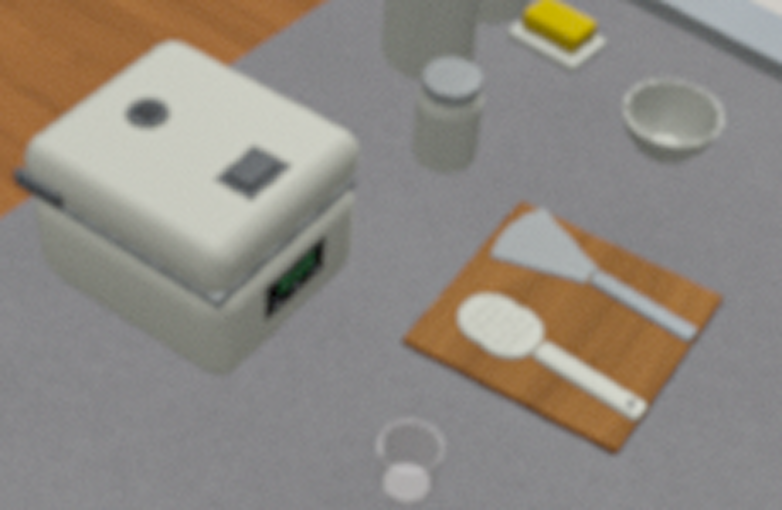

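View pics/c2.png

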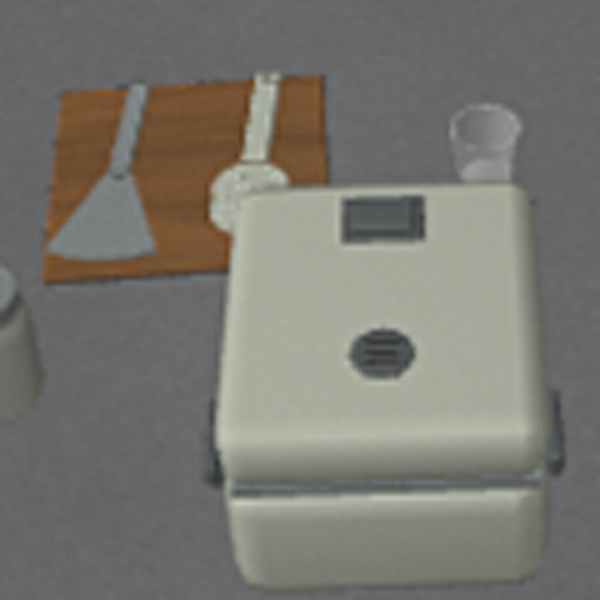

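```bash
python3 - <<'E'
from h import *
d=pickle.load(open("cams.pkl","rb"))
s=d["side"];c=d["scene"]
b=(onplane(s,(264.7,170.6),.196)+onplane(c,(256.6,223.8),.196))/2
p=onplane(s,(337,215.6),.019); sp=onplane(s,(350,191.5),.016)
# spatula from scene too
sp2=onplane(c,(180+110/5,180+222/5),.016)
# tub: rim ellipse, wood colour mask, points above centre row belong to rim outline
print(b,p,sp,sp2)
t=np.array([.437,.321,.075])
def draw(n):
    im=cv2.resize(d[n]["image"][:,:,::-1].copy(),None,fx=1.4,fy=1.4)
    def pt(P,col): cv2.circle(im,tuple(int(round(v*1.4)) for v in proj(d[n],P)),1,col,-1)
    for a in np.linspace(0,2*np.pi,40):
        e=np.array([np.cos(a),np.sin(a),0]); pt(t+.12*e,(255,0,255)); pt(p+.03*e,(0,0,255)); pt(b+.01*e,(0,255,255)); pt(sp+.06*e,(255,0,0))
    cv2.imwrite(f"pics/ov_{n}.png",im)
draw("side");draw("scene")
E
```

```text
[ 0.68652469 -0.06590553  0.196     ] [ 0.48310141 -0.20903911  0.019     ] [ 0.52036985 -0.33198908  0.016     ] [ 0.51930841 -0.31919048  0.016     ]
```

View pics/ov_side.png

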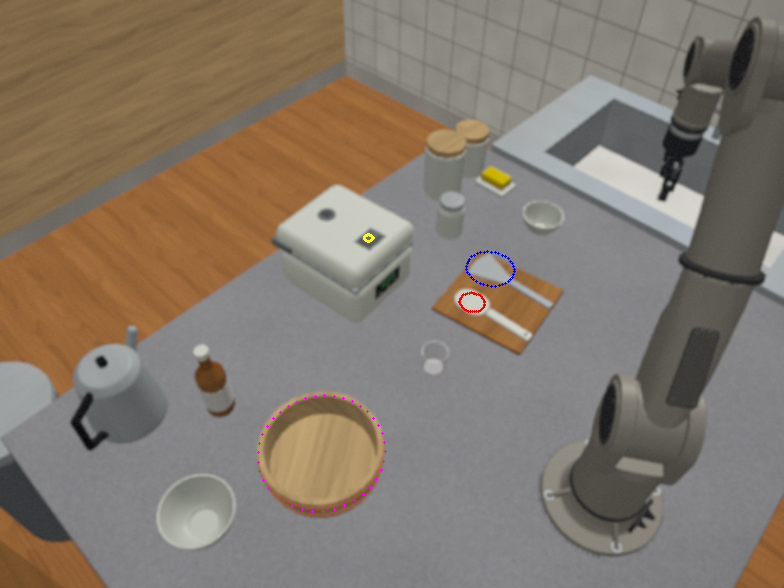

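View pics/ov_scene.png

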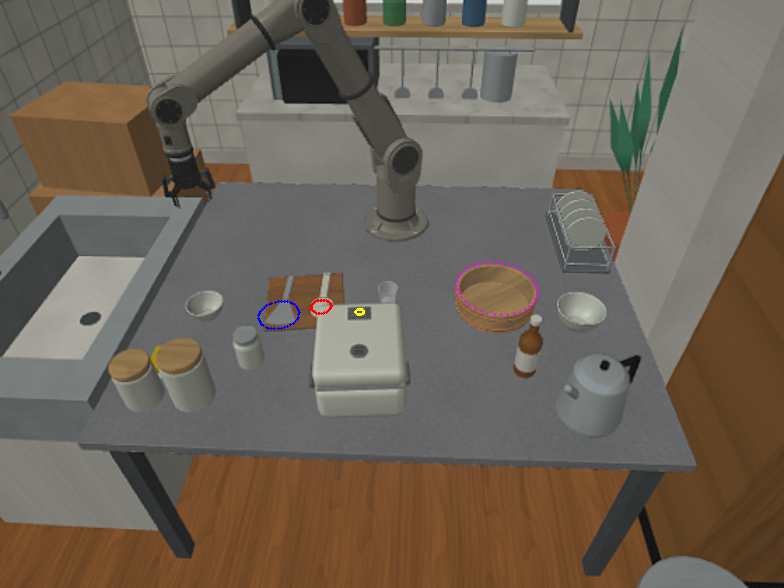

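```bash
python3 -m jog '0 0 -0.03 0 0 0 0; 0 0 -0.07 0 0 0 0; 0 0 -0.11 0 0 0 0; 0 0 -0.14 0 0 0 0; 0 0 -0.14 0 0 0 0'
python3 -m jog '0.03 -0.017 0 0 0 0 0; 0.065 -0.036 0 0 0 0 0; 0.1 -0.056 0 0 0 0 0; 0.135 -0.075 0 0 0 0 0; 0.17 -0.095 0 0 0 0 0'
cat >> h.py <<'E'
def go(target,gp=True):
    """tool shift from measured pose to target TCP"""
    from station import status
    o=status.get_obs(); q=np.array(o["tool_rot"]); M=R.from_quat(q[[1,2,3,0]])
    print("t",round(o["t"],2),"tcp",np.round(o["eef_pos"],4),"rot",np.round(q,3),"grip",round(o["gripper_width"],3),"F",np.round(o["contact_force"],2),"q",np.round(o["q"],2))
    print("shift",np.round(M.inv().apply(np.array(target)-o["eef_pos"]),4))
E
python3 -c "
from h import *; go([.6865,-.066,.333])"
```

```text
t: 0.65
eef_pos: [0.2754, -0.6187, 0.3386]
tool_rot: [0.004, 0.978, 0.208, 0.001]
contact_force: [-0.8, 0.2, -0.2]
gripper_width: 0.145
t: 1.15
eef_pos: [0.3916, -0.4591, 0.332]
tool_rot: [-0.001, 0.978, 0.208, -0.0]
contact_force: [0.6, -0.9, -0.3]
gripper_width: 0.0
t 1.15 tcp [ 0.3916 -0.4591  0.332 ] rot [-0.001  0.978  0.208 -0.   ] grip 0.0 F [ 0.6  -0.9  -0.27] q [ 0.8   0.27 -0.05  1.54  0.01  1.33 -0.4 ]
shift [ 0.4292 -0.2392 -0.0009]
```

```bash
python3 -m jog '0.035 -0.02 0 0 0 0 0; 0.075 -0.042 0 0 0 0 0; 0.115 -0.064 0 0 0 0 0; 0.155 -0.086 0 0 0 0 0; 0.195 -0.108 0 0 0 0 0'
python3 -m jog '0.035 -0.02 0 0 0 0 0; 0.075 -0.042 0 0 0 0 0; 0.115 -0.064 0 0 0 0 0; 0.15 -0.084 0 0 0 0 0; 0.18 -0.1 0 0 0 0 0'
python3 -m jog '0.02 -0.011 0 0 0 0 0; 0.03 -0.017 0 0 0 0 0; 0.03 -0.017 0 0 0 0 0; 0.03 -0.017 0 0 0 0 0'
python3 -c "
from h import *; go([.6865,-.066,.333]); grab()"
```

```text
t: 1.65
eef_pos: [0.5258, -0.281, 0.3321]
tool_rot: [-0.0, 0.978, 0.208, -0.001]
contact_force: [0.6, -1.2, 0.4]
gripper_width: -0.007
t: 2.15
eef_pos: [0.6498, -0.1154, 0.3318]
tool_rot: [-0.001, 0.978, 0.209, -0.001]
contact_force: [-0.4, -1.3, -0.1]
gripper_width: 0.003
t: 2.55
eef_pos: [0.669, -0.0921, 0.3327]
tool_rot: [0.0, 0.978, 0.207, -0.001]
contact_force: [0.3, -0.4, -0.7]
gripper_width: -0.002
t 2.55 tcp [ 0.669  -0.0921  0.3327] rot [ 0.     0.978  0.207 -0.001] grip -0.002 F [ 0.27 -0.45 -0.72] q [ 0.22  0.41 -0.25  1.35  0.1   1.4  -1.19]
shift [ 0.0265 -0.0168 -0.0004]
```

View pics/wrist.png

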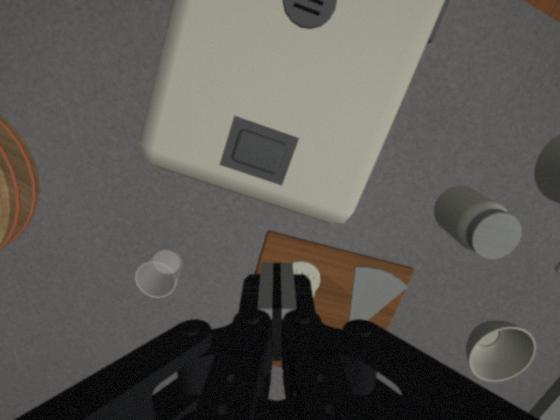

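View pics/side.png

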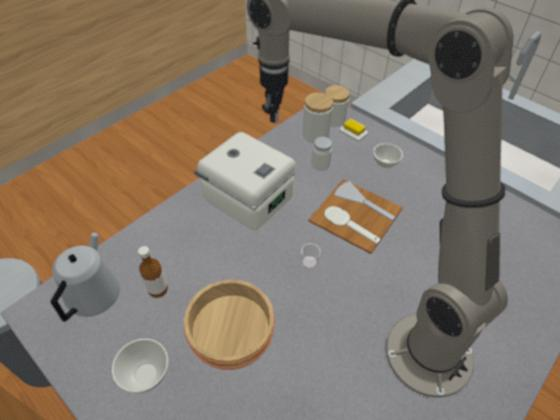

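The wrist view shows the button at (259,151), the vent at (309,8), the paddle blade partly hidden at (303,278) and the spatula blade at (372,288). I'll cross-check the positions with this view.

```bash
python3 - <<'E'
from h import *
d=pickle.load(open("cams.pkl","rb"));w=d["wrist"]
for n,p,z in[("button",(259,151),.196),("paddle",(303,278),.019),("spat",(373,291),.016)]: print(n,onplane(w,p,z).round(4))
go([.6865,-.066,.236])
print(proj(w,[.6865,-.066,.196]))
E
```

```text
button [ 0.6873 -0.0673  0.196 ]
paddle [ 0.5025 -0.2105  0.019 ]
spat [ 0.5242 -0.3225  0.016 ]
t 2.7 tcp [ 0.6691 -0.0926  0.3333] rot [ 0.     0.978  0.207 -0.   ] grip 0.003 F [ 0.23 -0.06  0.14] q [ 0.22  0.41 -0.25  1.35  0.1   1.4  -1.19]
shift [ 0.0267 -0.0173  0.0973]
[257.25079499 151.18157414]
```

```bash
python3 -m jog '0.014 -0.009 0 0 0 0 0; 0.027 -0.017 0 0 0 0 0; 0.027 -0.017 0.02 0 0 0 0; 0.027 -0.017 0.045 0 0 0 0; 0.027 -0.017 0.065 0 0 0 0'
python3 -m jog '0 0 0.01 0 0 0 0; 0 0 0.022 0 0 0 0; 0 0 0.03 0 0 0 0; 0 0 0.03 0 0 0 0; 0 0 0.03 0 0 0 0'
for i in 1 2 3 4; do python3 -m jog '0 0 0 0 0 0 0; 0 0 0 0 0 0 0; 0 0 0 0 0 0 0; 0 0 0 0 0 0 0; 0 0 0 0 0 0 0' | grep -E "t:|eef"; done
python3 -c "
from h import *; grab(); go([.6865,-.066,.336])"
```

```text
t: 3.2
eef_pos: [0.6879, -0.0618, 0.2667]
tool_rot: [-0.0, 0.978, 0.209, -0.0]
contact_force: [-0.4, 0.4, 0.7]
gripper_width: 0.002
t: 3.7
eef_pos: [0.6878, -0.064, 0.2387]
tool_rot: [0.0, 0.978, 0.208, 0.0]
contact_force: [-0.8, 0.5, -0.2]
gripper_width: 0.004
t: 4.2
eef_pos: [0.6875, -0.064, 0.2382]
tool_rot: [0.0, 0.978, 0.208, 0.0]
t: 4.7
eef_pos: [0.6875, -0.064, 0.2381]
tool_rot: [-0.0, 0.978, 0.208, 0.0]
t: 5.2
eef_pos: [0.6874, -0.064, 0.2381]
tool_rot: [0.0, 0.978, 0.208, 0.0]
t: 5.7
eef_pos: [0.6874, -0.064, 0.2381]
tool_rot: [-0.0, 0.978, 0.208, -0.0]
t 5.85 tcp [ 0.6874 -0.064   0.2381] rot [0.    0.978 0.208 0.   ] grip -0.002 F [ 0.09  0.17 -0.39] q [ 0.18  0.48 -0.26  1.45  0.13  1.23 -1.25]
shift [-0.0017  0.0014 -0.0979]
```

View pics/side.png

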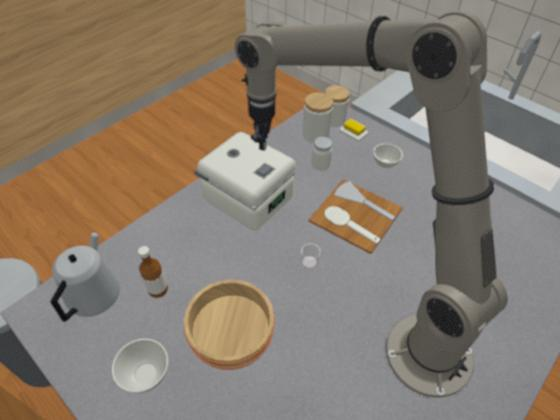

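View pics/scene.png

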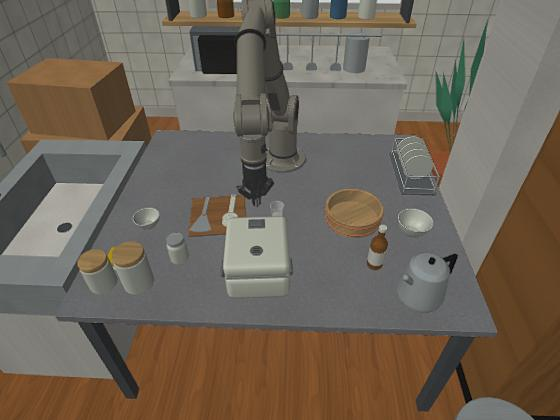

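```bash
python3 -c "
from h import *
d=pickle.load(open('cams.pkl','rb'))
for n in('side','scene'): print(n,proj(d[n],[.6874,-.064,.2381]))
go([.482,-.207,.333])"
python3 -m jog '0 0 -0.02 0 0 0 0; 0 0 -0.05 0 0 0 0; 0 0 -0.08 0 0 0 0; -0.03 0.006 -0.095 0 0 0 0; -0.07 0.013 -0.095 0 0 0 0' | grep -E "eef|force"
python3 -m jog '-0.04 0.008 0 0 0 0 0; -0.08 0.015 0 0 0 0 0; -0.12 0.023 0 0 0 0 0; -0.15 0.029 0 0 0 0 0; -0.175 0.033 0 0 0 0 0'
python3 -m jog '0 0 0 0 0 0 0; 0 0 0 0 0 0 0'
python3 -c "
from h import *; grab(); go([.482,-.207,.060])"
```

```text
side [262.00123455 159.69103921]
scene [256.53290857 213.86696648]
t 5.85 tcp [ 0.6874 -0.064   0.2381] rot [0.    0.978 0.208 0.   ] grip -0.002 F [ 0.09  0.17 -0.39] q [ 0.18  0.48 -0.26  1.45  0.13  1.23 -1.25]
shift [-0.2458  0.0471 -0.0949]
eef_pos: [0.6304, -0.1029, 0.3357]
contact_force: [-0.5, -1.9, -0.2]
t: 6.85
eef_pos: [0.4806, -0.2072, 0.3334]
tool_rot: [0.0, 0.978, 0.207, 0.0]
contact_force: [-0.0, -0.6, -0.6]
gripper_width: -0.002
t: 7.05
eef_pos: [0.4824, -0.2057, 0.3335]
tool_rot: [0.0, 0.978, 0.207, 0.0]
contact_force: [0.7, 0.3, 0.1]
gripper_width: -0.002
t 7.2 tcp [ 0.4833 -0.2046  0.333 ] rot [-0.     0.978  0.209  0.   ] grip 0.003 F [ 0.42 -0.81 -0.17] q [ 0.46  0.13 -0.2   1.71  0.03  1.3  -0.9 ]
shift [-0.0023  0.0018  0.273 ]
```

View pics/side.png

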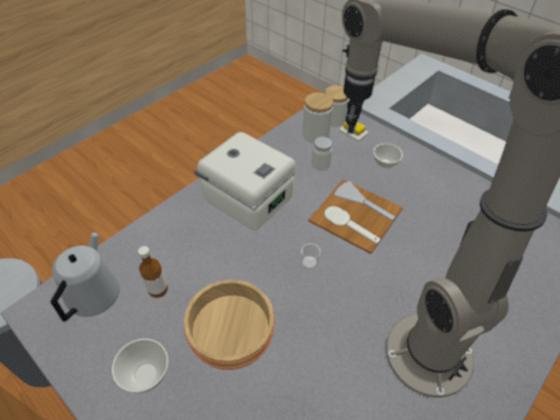

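View pics/scene.png

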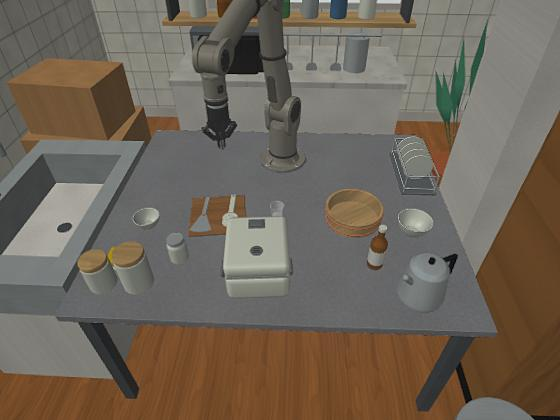

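In the button dwell pictures the fingertips sat about 10 px higher than the reported TCP projects. I'll triangulate the tips before going lower.

```bash
python3 -c "
from h import *
d=pickle.load(open('cams.pkl','rb'))
P=[.4833,-.2046,.333]
for n in('side','scene'): print(n,proj(d[n],P),proj(d[n],np.array(P)+[0,0,.04]))
print('wrist',proj(d['wrist'],P))
a=[]
for n in('side','scene'):
    u,v=proj(d[n],P).astype(int)
    im=d[n]['image'][v-60:v+40,u-50:u+50,::-1].copy()
    im=cv2.resize(im,None,fx=4,fy=4,interpolation=cv2.INTER_CUBIC); cv2.circle(im,(200,240),4,(0,0,255),1); cv2.putText(im,str((u-50,v-60)),(5,390),0,.6,(0,255,0)); a.append(im)
cv2.imwrite('pics/tips.png',np.hstack(a))"
```

```text
side [347.99537992 143.86752807] [349.81241512 132.66120901]
scene [222.7100274  157.27646062] [221.61412186 148.16705254]
wrist [277.63847624 244.48052143]
```

View pics/tips.png

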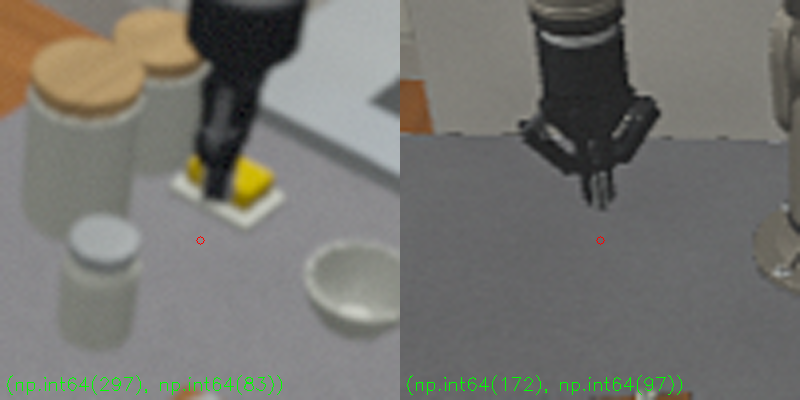

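View pics/wrist.png

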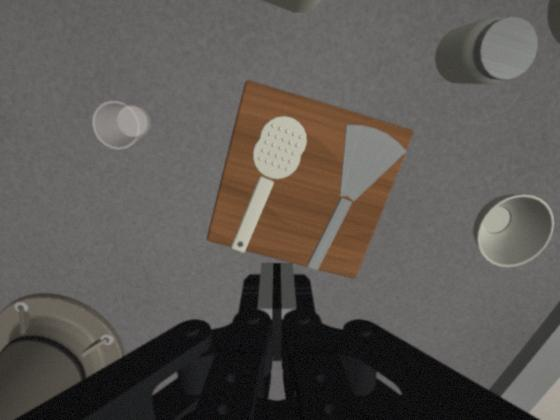

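```bash
python3 - <<'E'
from h import *
d=pickle.load(open('cams.pkl','rb'));w=d['wrist']
def tri(L):
    A=0;b=0
    for n,p in L:
        o,v=ray(d[n],p);v/=np.linalg.norm(v);M=np.eye(3)-np.outer(v,v);A=A+M;b=b+M@o
    return np.linalg.solve(A,b)
print("tip side+scene",tri([("side",(351,134)),("scene",(222,149))]))
print("tip all",tri([("side",(351,134)),("scene",(222,149)),("wrist",(277,263))]))
print("wrist proj of TCP+.035",proj(w,[.4833,-.2046,.368]), "cam",w["position"])
for n,p,z in[("paddle",(280,148),.019),("spat",(368,160),.016)]: print(n,onplane(w,p,z).round(4))
# blade by colour mask
hsv=cv2.cvtColor(w["image"],cv2.COLOR_RGB2HSV);m=((hsv[:,:,1]<60)&(hsv[:,:,2]>130)).astype(np.uint8)
m[:, :225]=0;m[:,325:]=0;m[:100]=0;m[185:]=0
for q in cv2.findContours(m,0,2)[0]:
    if cv2.contourArea(q)>500: print(cv2.fitEllipse(q), cv2.boundingRect(q))
E
```

```text
tip side+scene [ 0.48015583 -0.205171    0.3684793 ]
tip all [ 0.48363203 -0.20432959  0.36741505]
wrist proj of TCP+.035 [277.85238064 276.6507496 ] cam [ 0.55829446 -0.17040076  0.5140312 ]
paddle [ 0.4853 -0.2082  0.019 ]
spat [ 0.5197 -0.3265  0.016 ]
((279.52764892578125, 147.220947265625), (47.92938995361328, 65.15149688720703), 22.76607322692871) (253, 116, 54, 63)
```

Triangulation puts the visible tips at the reported x,y but about 35 mm above the reported TCP. If the pictures are right, the first dwell may have been too high. I'll go back and repeat it lower, at a height that meets the limits under either reading, and still before pointing at the paddle.

```bash

python3 -m jog '0.03 -0.006 0 0 0 0 0; 0.07 -0.013 0 0 0 0 0; 0.11 -0.02 0 0 0 0 0; 0.15 -0.027 0 0 0 0 0; 0.19 -0.035 0 0 0 0 0'| grep -E "eef"
python3 -m jog '0.03 -0.006 0 0 0 0 0; 0.05 -0.009 0 0 0 0 0; 0.052 -0.009 0.03 0 0 0 0; 0.052 -0.009 0.06 0 0 0 0; 0.052 -0.009 0.085 0 0 0 0'| grep -E "eef"
python3 -m jog '0 0 0.01 0 0 0 0; 0 0 0.01 0 0 0 0; 0 0 0.01 0 0 0 0' 
python3 -c "
from h import *; go([.6865,-.066,.214]); grab()"
```

```text
eef_pos: [0.6435, -0.0943, 0.3326]
eef_pos: [0.6858, -0.0653, 0.2457]
t: 8.5
eef_pos: [0.6864, -0.0665, 0.2392]
tool_rot: [0.0, 0.978, 0.208, 0.001]
contact_force: [-0.9, 0.5, 0.3]
gripper_width: 0.0
t 8.5 tcp [ 0.6864 -0.0665  0.2392] rot [0.    0.978 0.208 0.001] grip 0.0 F [-0.86  0.48  0.34] q [ 0.19  0.48 -0.27  1.45  0.13  1.23 -1.25]
shift [ 0.0003 -0.0005  0.0252]
```

```bash
python3 - <<'E'
import pickle,cv2,numpy as np
d=pickle.load(open('cams.pkl','rb'))
a=[cv2.resize(d[n]['image'][y:y+100,x:x+100,::-1],None,fx=4,fy=4,interpolation=cv2.INTER_CUBIC) for n,x,y in(("side",215,110),("scene",205,165))]
cv2.imwrite('pics/tips2.png',np.hstack(a))
E
```

```text
(no output)
```

View pics/tips2.png

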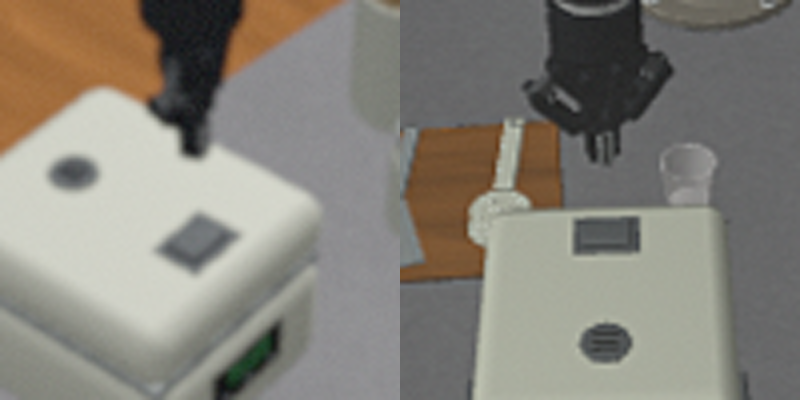

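The tips are clearly centred over the button, but about 75 mm above it. I'll lower another 26 mm.

```bash

python3 -m jog '0 0 0.006 0 0 0 0; 0 0 0.012 0 0 0 0; 0 0 0.018 0 0 0 0; 0 0 0.023 0 0 0 0; 0 0 0.026 0 0 0 0'| grep -E "eef|force"
for i in 1 2 3 4 5; do python3 -m jog '0 0 0 0 0 0 0; 0 0 0 0 0 0 0; 0 0 0 0 0 0 0; 0 0 0 0 0 0 0; 0 0 0 0 0 0 0' | grep -E "t:|eef|force"; done
python3 -c "
from h import *; grab(); go([.484,-.208,.330])"
python3 - <<'E'
import pickle,cv2,numpy as np
d=pickle.load(open('cams.pkl','rb'))
a=[cv2.resize(d[n]['image'][y:y+100,x:x+100,::-1],None,fx=4,fy=4,interpolation=cv2.INTER_CUBIC) for n,x,y in(("side",215,110),("scene",205,165))]
cv2.imwrite('pics/tips3.png',np.hstack(a))
E
```

```text
eef_pos: [0.6851, -0.0671, 0.2111]
contact_force: [0.3, -0.0, 0.0]
t: 9.65
eef_pos: [0.6856, -0.067, 0.2123]
tool_rot: [0.0, 0.978, 0.208, 0.0]
contact_force: [-0.3, 0.4, -0.9]
t: 10.15
eef_pos: [0.6855, -0.067, 0.2121]
tool_rot: [0.0, 0.978, 0.208, -0.0]
contact_force: [0.4, 0.2, 0.1]
t: 10.65
eef_pos: [0.6855, -0.0671, 0.2121]
tool_rot: [0.0, 0.978, 0.208, -0.0]
contact_force: [0.4, 0.3, -0.3]
t: 11.15
eef_pos: [0.6855, -0.067, 0.2121]
tool_rot: [-0.0, 0.978, 0.208, -0.0]
contact_force: [0.3, 0.1, 0.1]
t: 11.65
eef_pos: [0.6855, -0.0671, 0.2121]
tool_rot: [0.0, 0.978, 0.208, 0.0]
contact_force: [0.7, -0.2, 0.7]
t 11.8 tcp [ 0.6855 -0.067   0.2121] rot [-0.     0.978  0.208 -0.   ] grip -0.0 F [ 0.16 -0.04  0.6 ] q [ 0.19  0.5  -0.27  1.48  0.14  1.18 -1.25]
shift [-0.2414  0.0469 -0.1179]
```

View pics/tips3.png

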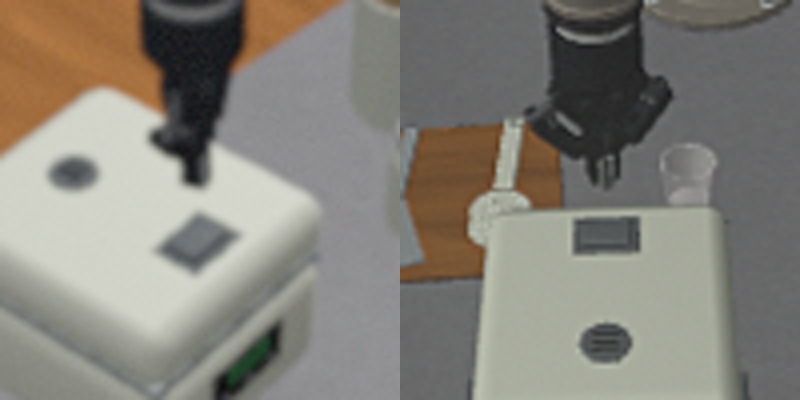

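```bash
python3 - <<'E'
from h import *
d=pickle.load(open('cams.pkl','rb'))
A=0;b=0
for n,p in(("side",(263.3,156.5)),("scene",(256.2,211.8))):
    o,v=ray(d[n],p);v/=np.linalg.norm(v);M=np.eye(3)-np.outer(v,v);A=A+M;b=b+M@o
print(np.linalg.solve(A,b))
E
```

```text
[ 0.6863818  -0.0665165   0.24828997]
```

The visible tips are 52 mm above the button's middle, which meets the limits under either reading. Now the paddle.

```bash

python3 -m jog '0 0 -0.03 0 0 0 0; 0 0 -0.07 0 0 0 0; 0 0 -0.1 0 0 0 0; 0 0 -0.118 0 0 0 0; -0.03 0.006 -0.118 0 0 0 0' | grep -E "eef"
python3 -m jog '-0.04 0.008 0 0 0 0 0; -0.08 0.016 0 0 0 0 0; -0.12 0.023 0 0 0 0 0; -0.16 0.031 0 0 0 0 0; -0.195 0.038 0 0 0 0 0' | grep -E "eef"
python3 -m jog '-0.014 0.002 0 0 0 0 0; -0.0165 0.003 0 0 0 0 0; -0.0165 0.003 0.04 0 0 0 0; -0.0165 0.003 0.08 0 0 0 0; -0.0165 0.003 0.12 0 0 0 0' | grep -E "eef"
python3 -m jog '0 0 0.04 0 0 0 0; 0 0 0.07 0 0 0 0; 0 0 0.095 0 0 0 0; 0 0 0.11 0 0 0 0; 0 0 0.115 0 0 0 0' | grep -E "eef"
python3 -c "
from h import *; grab(); go([.484,-.208,.039])
d=pickle.load(open('cams.pkl','rb'))
a=[cv2.resize(d[n]['image'][y:y+100,x:x+100,::-1],None,fx=4,fy=4,interpolation=cv2.INTER_CUBIC) for n,x,y in(('side',300,140),('scene',180,140))]
cv2.imwrite('pics/tips4.png',np.hstack(a))"
```

```text
eef_pos: [0.6635, -0.081, 0.333]
eef_pos: [0.496, -0.2, 0.3303]
eef_pos: [0.4858, -0.2066, 0.209]
eef_pos: [0.4843, -0.2061, 0.0931]
t 13.95 tcp [ 0.4851 -0.2074  0.0953] rot [-0.     0.978  0.209  0.   ] grip -0.005 F [-0.38  0.1   0.03] q [ 0.46  0.37 -0.21  1.99  0.1   0.8  -0.96]
shift [-0.0013  0.0001  0.0563]
```

View pics/tips4.png

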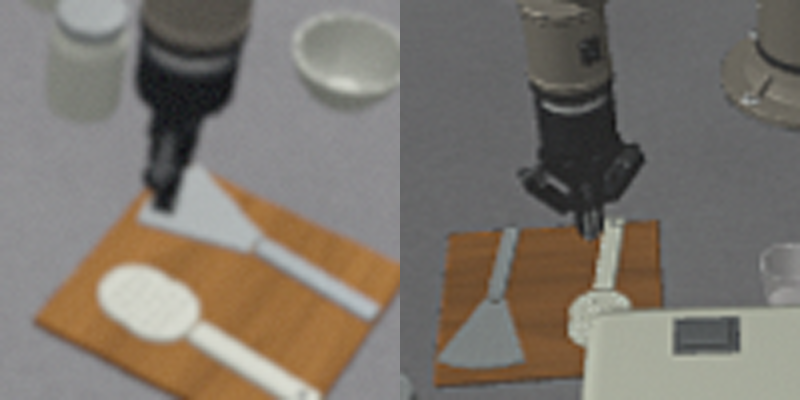

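```bash

python3 -m jog '0 0 0.015 0 0 0 0; 0 0 0.03 0 0 0 0; 0 0 0.044 0 0 0 0; 0 0 0.053 0 0 0 0; 0 0 0.057 0 0 0 0'| grep -E "eef|force"
for i in 1 2 3 4 5; do python3 -m jog '0 0 0 0 0 0 0; 0 0 0 0 0 0 0; 0 0 0 0 0 0 0; 0 0 0 0 0 0 0; 0 0 0 0 0 0 0' | grep -E "t:|eef|force"; done
python3 -c "
from h import *; grab(); go([.441,.321,.24])
d=pickle.load(open('cams.pkl','rb'))
a=[cv2.resize(d[n]['image'][y:y+100,x:x+100,::-1],None,fx=4,fy=4,interpolation=cv2.INTER_CUBIC) for n,x,y in(('side',300,140),('scene',180,140))]
cv2.imwrite('pics/tips5.png',np.hstack(a))"
```

```text
eef_pos: [0.484, -0.208, 0.0376]
contact_force: [0.1, -0.3, 0.4]
t: 14.95
eef_pos: [0.4842, -0.2083, 0.0384]
tool_rot: [0.0, 0.978, 0.208, 0.0]
contact_force: [0.5, 1.1, -0.3]
t: 15.45
eef_pos: [0.484, -0.2082, 0.0381]
tool_rot: [-0.0, 0.978, 0.208, -0.0]
contact_force: [-0.6, -0.5, 0.1]
t: 15.95
eef_pos: [0.484, -0.2082, 0.0381]
tool_rot: [0.0, 0.978, 0.208, 0.0]
contact_force: [-0.5, -0.5, -0.1]
t: 16.45
eef_pos: [0.484, -0.2082, 0.0381]
tool_rot: [0.0, 0.978, 0.208, -0.0]
contact_force: [-0.9, -0.4, 0.2]
t: 16.95
eef_pos: [0.484, -0.2082, 0.0381]
tool_rot: [-0.0, 0.978, 0.208, -0.0]
contact_force: [-0.5, -0.3, 0.3]
t 17.1 tcp [ 0.484  -0.2082  0.0381] rot [0.    0.978 0.208 0.   ] grip 0.003 F [ 0.17 -0.55  0.66] q [ 0.45  0.45 -0.2   2.02  0.14  0.68 -0.99]
shift [ 0.1759 -0.5009 -0.2019]
```

View pics/tips5.png

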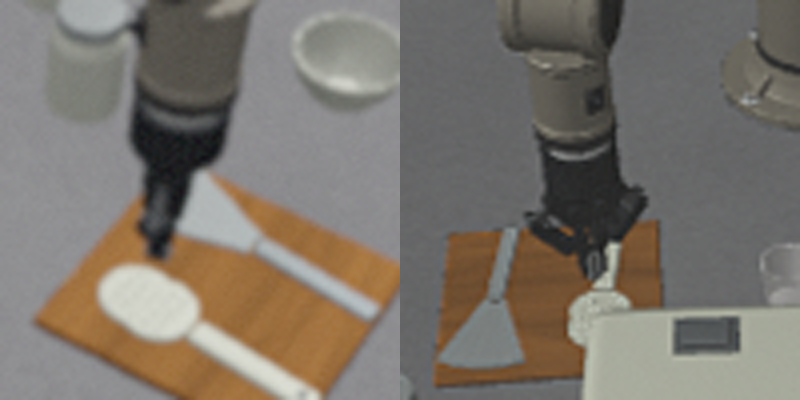

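View pics/wrist.png

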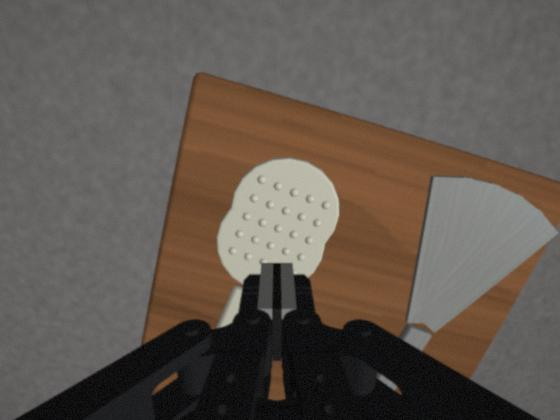

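```bash
python3 -c "
from h import *
w=pickle.load(open('cams.pkl','rb'))['wrist']; print(onplane(w,(279,222),.019))"
python3 -m jog '0 0 -0.04 0 0 0 0; 0 0 -0.08 0 0 0 0; 0 0 -0.12 0 0 0 0; 0 0 -0.16 0 0 0 0; 0 0 -0.2 0 0 0 0' | grep eef
python3 -m jog '0.013 -0.037 0 0 0 0 0; 0.027 -0.077 0 0 0 0 0; 0.041 -0.117 0 0 0 0 0; 0.055 -0.157 0 0 0 0 0; 0.069 -0.197 0 0 0 0 0' | grep eef
python3 -m jog '0.013 -0.037 0 0 0 0 0; 0.027 -0.077 0 0 0 0 0; 0.041 -0.117 0 0 0 0 0; 0.055 -0.157 0 0 0 0 0; 0.069 -0.197 0 0 0 0 0' | grep eef
python3 -m jog '0.013 -0.037 0 0 0 0 0; 0.025 -0.072 0 0 0 0 0; 0.034 -0.097 0 0 0 0 0; 0.038 -0.107 0 0 0 0 0; 0.038 -0.107 0 0 0 0 0' | grep eef
python3 -c "
from h import *; grab(); go([.441,.321,.085])"
```

```text
[ 0.48972108 -0.20657268  0.019     ]
eef_pos: [0.4837, -0.2081, 0.2399]
eef_pos: [0.4664, 0.0014, 0.2383]
eef_pos: [0.4494, 0.2094, 0.2383]
eef_pos: [0.4405, 0.3222, 0.2379]
t 19.25 tcp [0.4417 0.3191 0.2379] rot [ 0.001  0.978  0.207 -0.   ] grip -0.002 F [-0.14 -0.34 -0.45] q [-0.24  0.28 -0.61  1.78  0.18  1.14 -2.05]
shift [ 0.0002 -0.0022  0.1529]
```

View pics/wrist.png

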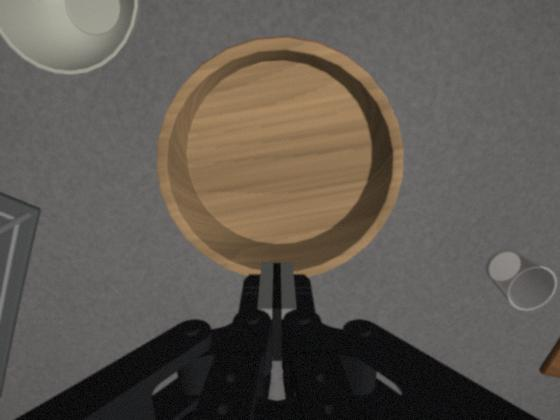

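View pics/scene.png

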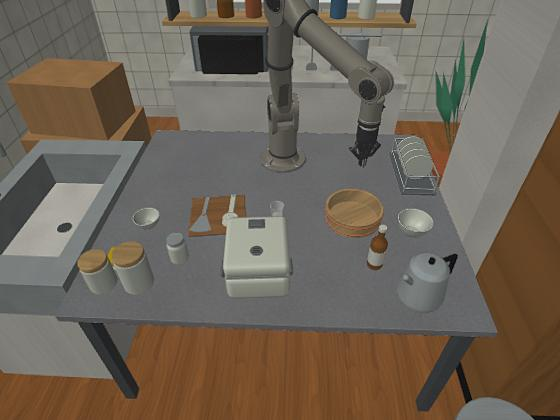

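The wrist view shows the tub rim as a circle centred near (280,157). I'll cross-check that, then descend.

```bash
python3 -c "
from h import *
w=pickle.load(open('cams.pkl','rb'))['wrist']; t=onplane(w,(280.5,157),.075); print(t); go([t[0],t[1],.085])"
python3 -m jog '0 0 0.02 0 0 0 0; 0 0 0.05 0 0 0 0; 0 0 0.08 0 0 0 0; 0 0 0.105 0 0 0 0; 0 0 0.12 0 0 0 0' | grep -E "eef|force"
```

```text
[0.45814517 0.32325007 0.075     ]
t 19.25 tcp [0.4417 0.3191 0.2379] rot [ 0.001  0.978  0.207 -0.   ] grip -0.002 F [-0.14 -0.34 -0.45] q [-0.24  0.28 -0.61  1.78  0.18  1.14 -2.05]
shift [0.0168 0.0027 0.1529]
eef_pos: [0.441, 0.3184, 0.1163]
contact_force: [-0.3, -0.2, 1.3]
```

```bash

python3 -m jog '0.004 0.001 0.01 0 0 0 0; 0.009 0.001 0.02 0 0 0 0; 0.009 0.001 0.03 0 0 0 0; 0.009 0.001 0.032 0 0 0 0; 0.009 0.001 0.032 0 0 0 0' | grep -E "eef|force"
for i in 1 2 3 4 5; do python3 -m jog '0 0 0 0 0 0 0; 0 0 0 0 0 0 0; 0 0 0 0 0 0 0; 0 0 0 0 0 0 0; 0 0 0 0 0 0 0' | grep -E "t:|eef|force"; done
python3 -c "
from h import *; grab()"
```

```text
eef_pos: [0.4496, 0.3239, 0.086]
contact_force: [-0.1, -0.1, 0.4]
t: 20.75
eef_pos: [0.4497, 0.3239, 0.0862]
tool_rot: [-0.0, 0.978, 0.208, 0.0]
contact_force: [0.2, 0.3, -0.7]
t: 21.25
eef_pos: [0.4497, 0.3238, 0.0861]
tool_rot: [0.0, 0.978, 0.208, 0.0]
contact_force: [0.2, -0.3, -0.1]
t: 21.75
eef_pos: [0.4497, 0.3238, 0.0861]
tool_rot: [0.0, 0.978, 0.208, 0.0]
contact_force: [0.3, -0.2, 0.1]
t: 22.25
eef_pos: [0.4497, 0.3238, 0.0861]
tool_rot: [-0.0, 0.978, 0.208, 0.0]
contact_force: [-1.0, -0.9, 0.2]
t: 22.75
eef_pos: [0.4497, 0.3238, 0.0861]
tool_rot: [0.0, 0.978, 0.208, 0.0]
contact_force: [-0.5, 1.4, 0.2]
```

View pics/side.png

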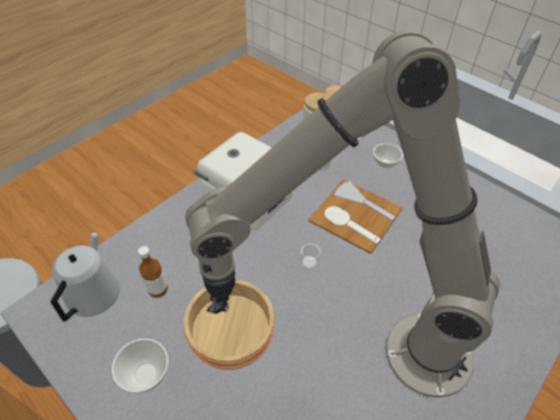

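View pics/scene.png

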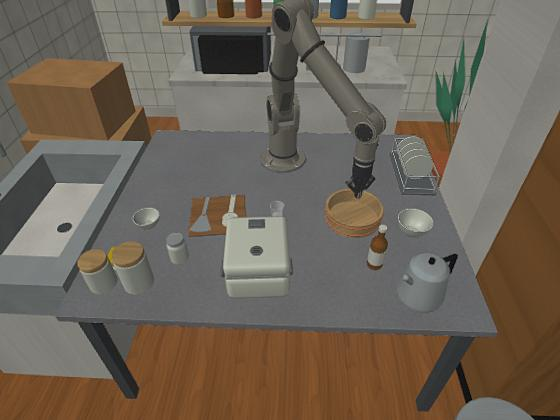

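The fingertips are over the middle of the tub, at about (217,309) in the side view and (357,196) in the scene view. Now I'll raise the hand clear.

```bash

python3 -m jog '0 0 -0.03 0 0 0 0; 0 0 -0.07 0 0 0 0; 0 0 -0.11 0 0 0 0; 0 0 -0.15 0 0 0 0; 0 0 -0.19 0 0 0 0' | grep -E "eef|force"
python3 -m jog '0 0 -0.03 0 0 0 0; 0 0 -0.05 0 0 0 0; 0 0 -0.06 0 0 0 0; 0 0 -0.06 0 0 0 0; 0 0 -0.06 0 0 0 0' | grep -E "eef|force"
python3 -m jog '0 0 0 0 0 0 0; 0 0 0 0 0 0 0; 0 0 0 0 0 0 0; 0 0 0 0 0 0 0; 0 0 0 0 0 0 0'
python3 -c "
from h import *; grab()"
```

```text
eef_pos: [0.4494, 0.3237, 0.2778]
contact_force: [0.8, 0.8, 0.1]
eef_pos: [0.4493, 0.3234, 0.3349]
contact_force: [0.7, -0.3, -0.3]
t: 24.4
eef_pos: [0.4497, 0.3238, 0.3359]
tool_rot: [0.0, 0.978, 0.208, -0.0]
contact_force: [0.5, -0.2, -0.2]
gripper_width: 0.0
```

View pics/scene.png

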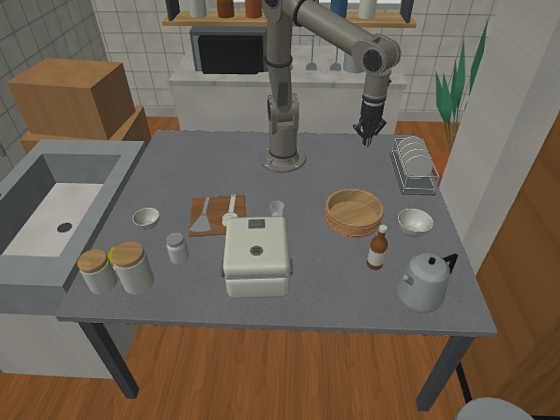

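In this view everything is where it was at the start, and the hand is well above the tub.

```bash
python3 -c "
from station import workorder; print(workorder.hand_in())"
```

```text
the job is handed in; nothing more can be done
None
```

I pointed at the release button, then the paddle blade, then the tub mouth, holding each for about 2.5 s. I then raised the hand to about 0.26 m above the tub's rim and handed in at about 24.5 s. No verdict was reported.

- **Touching:** force readings stayed at noise level throughout, up to about 2 N, and at that level they can't rule out a light touch. By eye, nothing in the last scene view had moved. The hand stayed about 0.12 m from the spatula blade while over the paddle.
- **Fingertip height disagreed:** in the pictures the shut fingertips sat about 35 mm higher than the reported TCP. The first button dwell could therefore have been too high. I went back and repeated it lower before the paddle dwell. All three dwells were held at heights inside the limits under either reading. On the way back I passed about 0.3 m above the paddle, too high to count as pointing.
- **Tub centre disagreed:** the wrist camera placed it about 16–20 mm farther ahead than the other two. I aimed between them, within the 45 mm allowed.

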